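Draw the coil off the magnet and test it

ROBOT

A 7-joint arm with a two-finger parallel gripper is mounted at the origin on a cart in front of the work surface, level with it; the furniture and walls round the work are solid. World frame = base frame: x ahead of the robot, y to its left, z up, the work surface at z = 0. Lengths are in m, angles in rad, forces in N, time in s.
With the tool pointing down it reaches from about 0.35 to 0.9 m from the base axis. Payload 8.1 kg.
Tool frame: the origin (TCP) lies at the centre of the arm's flange, where the gripper is bolted on; the fingertips stand 178 mm ahead of it and the grasp point (between the pads) lies 159 mm ahead of it; x points along the fingers, z is the direction in which the jaws open and shut, and the axes are right-handed (so a half turn about x gives the same grasp; the last joint's range is limited). The gripper opens to 92 mm and grips with 3 to 60 N. Pads are 19 mm wide; open, the fingers measure 130 mm over their backs; the gripper's body (75 mm by 190 mm) begins 47 mm behind the grasp point.
Start: joints at [1.19, 0.434, 0.025, 1.573, -0.012, 1.134, -0.075], TCP at [0.171, -0.601, 0.405] pointing down, gripper open.
Joint ranges: [-2.62, 2.62], [-0.44, 2.09], [-1.27, 1.32], [0.08, 2.57], [-1.32, 4.46], [0.12, 2], [-2.74, 2.74]. Speed limits (rad/s): [2.22, 2.22, 3.01, 3.01, 3.14, 3.14, 3.14].

INTERFACE

Orientations are given as a rotation vector (axis times angle).
In Python, from cell import arm, get_image, search_frame, pinpoint gives the robot as it stands.
- The arm moves only by the tool arm_command, never from a script. Its argument "motion" is a list of rows, each a list of 7 numbers: the finger opening in mm, from 0 to 91.8, then the shift along the tool's x, y, z in mm, then the turn, a rotation vector about the tool's x, y, z in degrees. In form: [[fingers, x, y, z, ax, ay, az], ...]. A call has 1 to 5 rows; each row shifts and turns the commanded pose from where the row before left it, along the tool's axes as they then stand; what a row does not reach is not made up. A row lasts 1/8 s, in which the tool goes at most 62.5 mm and 10.7 degrees, less where a joint would pass 70% of its speed; a pose out of reach is approached as far as the arm can. A call with a gripper value outside its range is refused whole. The fingers move at their own pace and stop on an object; "newtons" is the grip in N (left out, the last holds). Time passes only in rows, so rows that do not move let the fingers close. It gives the time, the measured TCP pose, the force and the opening at its end, in the units of the state.
- arm.observe(): the state, without advancing time (a new reading comes with each control period).
- get_image(name): name is "scene" or "side" or "wrist"; returns a dict with "frame" (420x560x3 uint8, red, green, blue), "range_z" (420x560 float32, m along the optical axis (not along the pixel's ray), 0 where there is no reading), "K" (3x3 intrinsics, pixels), "origin" and "rotation" of the camera in the world; the wrist camera has in their place "tool_from_camera" (4x4, takes a point from camera to tool coordinates, whose origin is the TCP and whose axes are the tool frame's). Camera axes: x right, y down, z forward; pixel columns grow to the right and rows downward; lengths in m; the calibration is good to about 2 mm. The wrist camera is an equidistant fisheye: a pixel r from the principal point sees the ray r / f radians off the axis. A picture is of the moment at which its call begins: read the wrist's pose just before it.
- arm.sign_off(): hands the job in, once; it reports no verdict.
Trained networks look in the newest picture that a camera, given by its name, has taken for a name from the list of things; names that differ only in an ending like _2 or _b are one class to them, and where a whole thing is asked for, a point or a joint stands for the part that bears it (a point fixed in the world has none). Each returns a list of dicts, best first, with "p" (0 to 1); they miss things now and then, are a little off and sometimes report something else, mostly with a low value. They report only what shows in the picture. A call takes as long as a camera call. They do not tell look-alikes from the thing itself.
- search_frame(camera, target): "point" ([x, y, z] in m, in world coordinates, good to about 4 mm: the middle of the surface that is visible of it).
- pinpoint(camera, target): "point" ([x, y, z] in m, in world coordinates, good to about 4 mm: a listed point, or the origin of a listed thing).
The state is a dict: "clock": time; "joints": joint angles; "dq": joint speeds; "joint_efforts": joint torques, N m; "position": TCP position; "ee_rot": TCP orientation; "force": force on the tool from outside, world axes, zero at the start; "ft_torque": the same for the moment, N m; "width": opening from 0.0 (shut) to 1.0 (fully open).
Only numpy, scipy, OpenCV 4.12 (cv2) and the standard library are available. Lean on these libraries where they do the work, as an engineer would, in place of code of your own. Each camera call takes 0.05 s, during which the arm holds its last target. There are 200 camera calls.

TASK

The dosing pump's electromagnet coil needs checking: lift the loose keeper bar off the magnet and lay it flat in the steel tray, slide the copper coil straight up off the core's middle leg and stand it upright on the bare bench. Take it again by its other two sides, which the contacts will leave free, and set it, terminals up, fully down and square in the tester's nest, a brass terminal against each leaf contact; then press the green start button right down and let it come up again. Set the keeper and the coil down rather than dropping them, do not let the coil fall over, and leave the other things where they are.

Things in the scene. Friction and masses are not known exactly. Their poses are not given: they have to be found in the camera images.
- magnet: Fixed laminated steel E core, legs up, on a blue steel plate 100 (x) by 124 (y) by 10 mm. Origin: centre of the plate's underside, on the bench. The core's yoke, 18 x 78 mm, has its top at z 28 mm. Two outer legs 18 (x) by 12 (y) mm at y = +-33 mm stand 4 mm from the coil's y sides and 4 mm above its top, so fingers reach the coil only at its x sides. Angle irons at the x sides rise to z 24 mm.
- leg_top (a point): Centre of the top of the magnet's square 18 x 18 mm middle leg, 84 mm above the bench; it stands 56 mm up from the yoke. Axes as the magnet's.
- keeper: Loose laminated steel bar 18 (x) by 78 (y) by 14 (z) mm, 0.13 kg, resting across the tops of the magnet's three legs (underside at z 84 mm), 4 mm above the coil. Origin: centre of its underside.
- coil: Wound coil: black square bobbin 46 x 46 x 52 mm high, 0.17 kg, copper wire between proud flanges (lower 4, upper 8 mm thick), bore 22 x 22 mm right through. Origin: centre of its underside; z up. At the start it stands on the yoke (underside at z 28 mm) with the middle leg in its bore, 2 mm clear all round, its x axis along the magnet's. Brass terminals in the upper flange's +x and -x edges.
- tester: Fixed grey coil tester 130 (x) by 150 (y) by 36 mm high. Origin: centre of its underside, on the bench. The nest is at x = +20 mm; a display and the start button are on the -x part of its top.
- nest (a point): Centre of the nest: top of its rubber pad, 38 mm above the bench, where the coil's underside stands. Axes as the tester's. Brass leaf contacts 24 mm wide (x) on cheeks 36 mm wide stand at +y and -y, 51 mm apart inside, 50 mm high, then flaring out to 60 mm; open to +x and -x. The coil goes in with its x axis along the tester's y (either way round), centred within 5 mm along x.
- start (a joint): Travel of the green spring start button, m: 0 up, 0.006 fully down (4 N).
- start_top (a point): Centre of the top of the green button, 22 mm in diameter; about 58 mm above the bench when up. It is pressed straight down.
- tray: Fixed shallow steel parts tray, outside 140 (x) by 100 (y) by 16 mm, walls and floor 2 mm thick, empty. Origin: centre of its underside, on the bench.
- reel: Bystander: small yellow reel 44 mm across, 13 mm high, lying flat. Origin: centre of its underside.
- timer: Bystander: round white wind-up timer with black dial, 64 mm across, 39 mm high. Origin: centre of its underside.
- driver: Bystander: red-handled screwdriver 178 mm long, lying down. Origin: an end point of its axis.
- clamp: Bystander: grey spring clamp, 28 x 92 mm, 33 mm high, lying down. Origin: about its middle, underside.
Mind the look-alikes: they are no part of the job. Leave any pink look-alike of the keeper alone.

How it is judged:
On the way, in this order (a step that is already met when the one before it is completed fails the run):
1. the keeper bar lies flat in the tray, released (x of keeper in the frame of tray between -0.062 and 0.062 m and y of keeper in the frame of tray between -0.042 and 0.042 m and height (world z) of keeper below 0.008 m and angle between keeper's own z axis and vertical below 0.1 rad and contact force between the fingers and keeper below 0.1 N), for 0.2 s.
2. the coil stands upright on the bare bench, clear of the magnet and released (height (world z) of coil between -0.004 and 0.004 m and angle between coil's own z axis and vertical below 0.08 rad and horizontal distance between coil and magnet above 0.07 m and contact force between the fingers and coil below 0.1 N and linear speed of coil below 0.03 m/s), for 0.2 s.
3. the coil stands fully down and square in the tester's nest, released (x of coil in the frame of nest between -0.008 and 0.008 m and y of coil in the frame of nest between -0.005 and 0.005 m and z of coil in the frame of nest between -0.004 and 0.004 m and angle between coil's own z axis and vertical below 0.08 rad and angle between the x axis of coil and the y axis of tester, either way round below 0.12 rad and contact force between the fingers and coil below 0.1 N), for 0.2 s.
4. the start button is pressed right down with the coil in the nest (x of coil in the frame of nest between -0.008 and 0.008 m and y of coil in the frame of nest between -0.005 and 0.005 m and z of coil in the frame of nest between -0.004 and 0.004 m and angle between coil's own z axis and vertical below 0.08 rad and angle between the x axis of coil and the y axis of tester, either way round below 0.12 rad and value of joint start above 0.0045 m), for 0.05 s.
At the end, for the whole second after the job is handed in: The coil stands terminals up on the nest pad (within 4 mm in height, 8 mm along and 5 mm across the nest, tilt under 0.08 rad, its terminal sides within 0.12 rad of facing the leaf contacts), the keeper lies flat on the tray's floor, both at rest, and the start button is up again (x of coil in the frame of nest between -0.008 and 0.008 m and y of coil in the frame of nest between -0.005 and 0.005 m and z of coil in the frame of nest between -0.004 and 0.004 m and angle between coil's own z axis and vertical below 0.08 rad and angle between the x axis of coil and the y axis of tester, either way round below 0.12 rad and x of keeper in the frame of tray between -0.062 and 0.062 m and y of keeper in the frame of tray between -0.042 and 0.042 m and height (world z) of keeper below 0.008 m and angle between keeper's own z axis and vertical below 0.1 rad and value of joint start below 0.0015 m and linear speed of each of coil, keeper below 0.02 m/s); the robot touches nothing.
It fails at once if the coil falls over (angle between coil's own z axis and vertical above 0.6 rad).
It fails at once if the coil or the keeper is dropped ((linear speed of coil above 0.5 m/s and contact force between the fingers and coil below 0.1 N) or (linear speed of keeper above 0.5 m/s and contact force between the fingers and keeper below 0.1 N)).
It fails at once if a bystander (reel, timer, screwdriver, spring clamp) is moved by more than 20 mm (distance of any of reel, timer, driver, clamp from where it was at the start of the episode above 0.02 m).
It also fails if it takes over 67 s, if anything falls off the work surface, if the arm or the gripper's body presses on something with over 40 N, if the wrist force passes 120 N, or if a joint passes its speed limit or range.

## Working session

There is one attempt and no reset: what is moved stays moved. The work goes in short steps, Python scripts to look and compute and a tool call to move; the robot and the scene stay as the last step left them, time stands still between calls to the robot, and variables do not carry over. Pictures are saved under pics/ and viewed, about 8 in all and at most 12, crops included, and the job is handed in when it is done.

Besides the shell and the picture viewer there is one more tool, called after "Call:" by a JSON object that holds its "op" and its "data". arm_command: Moves the arm, as the interface text tells. Its arguments: {"type":"object","properties":{"motion":{"type":"array"},"newtons":{"type":"number"}},"required":["motion"]}

```bash
ls; mkdir -p pics
cat > h.py <<'E'
import numpy as np, cv2
from cell import arm, get_image, search_frame, pinpoint
def save(im,n,crop=None,s=1):
    f=im["frame"][...,::-1]
    if crop: r0,r1,c0,c1=crop; f=f[r0:r1,c0:c1]
    cv2.imwrite(f"pics/{n}.png",cv2.resize(np.ascontiguousarray(f),None,fx=s,fy=s,interpolation=cv2.INTER_CUBIC))
def cloud(im):
    z=im["range_z"];K=im["K"];v,u=np.mgrid[:z.shape[0],:z.shape[1]]
    P=np.stack([(u-K[0,2])/K[0,0]*z,(v-K[1,2])/K[1,1]*z,z],-1)@np.array(im["rotation"]).T+im["origin"]
    P[z==0]=np.nan
    return P
def pix(im,p):
    c=np.array(im["rotation"]).T@(np.array(p)-im["origin"]);q=im["K"]@c;return (q[:2]/q[2]).round().astype(int)
E
python3 - <<'E'
from h import *
s=arm.observe();print(s)
for c in("scene","side"):
    im=get_image(c);save(im,c+"0");print(c,im["origin"])
    np.savez(c+"0.npz",**im)
    for t in("magnet","leg_top","keeper","coil","tester","nest","start_top","tray","reel","timer","driver","clamp"):
        for d in pinpoint(c,t)[:3]: print(t,np.round(d["point"],3),round(d["p"],2),pix(im,d["point"]))
E
```

```text
pics
{'clock': 0.0, 'joints': array([ 1.19038356,  0.43523384,  0.02495342,  1.57406832, -0.01159927,
        1.13400234, -0.07509706]), 'dq': array([ 0.0009174 , -0.00056092,  0.00023344, -0.00057299,  0.00042699,
        0.0010692 , -0.00096462]), 'joint_efforts': array([-9.65665640e-05, -6.67846799e+01,  9.84764881e-01, -3.14459825e+01,
       -6.04724418e-02,  4.31815325e-02,  1.76308531e-04]), 'position': array([ 0.1713269 , -0.60082839,  0.40394891]), 'ee_rot': array([ 1.00307408,  1.32925165, -1.00168855]), 'force': array([-0.19536988, -0.11509961, -0.56202274]), 'ft_torque': array([-0.02482481,  0.05220274,  0.03188474]), 'width': 0.9991014265993323}
scene [0.02473972 0.94910419 0.61794248]Traceback (most recent call last):
  File "<stdin>", line 7, in <module>
  File "h.py", line 13, in pix
    c=np.array(im["rotation"]).T@(np.array(p)-im["origin"]);q=im["K"]@c;return (q[:2]/q[2]).round().astype(int)
                                                              ~~~~~~~^~
ValueError: matmul: Input operand 1 does not have enough dimensions (has 0, gufunc core with signature (n?,k),(k,m?)->(n?,m?) requires 1)
```

```bash
sed -i 's/^import numpy as np, cv2/import numpy as np, cv2\nfrom scipy.spatial.transform import Rotation as R\ndef rm(im):\n    return R.from_rotvec(im["rotation"]).as_matrix()/; s/np.array(im\["rotation"\])/rm(im)/' h.py
python3 - <<'E'
from h import *
for c in("scene","side"):
    im=get_image(c);save(im,c+"0");print(c,im["origin"],im["rotation"])
    np.savez(c+"0.npz",**im)
    P=cloud(im); print(np.round(P[380,280],3),np.round(P[210,280],3))
    for t in("magnet","leg_top","keeper","coil","tester","nest","start_top","tray","reel","timer","driver","clamp"):
        for d in pinpoint(c,t)[:3]: print(t,np.round(d["point"],3),round(d["p"],2),pix(im,d["point"]))
E
```

```text
scene [0.02473972 0.94910419 0.61794248] [-0.67301294  2.34921126 -1.49902942]
[ 0.411  0.288 -0.236] [ 0.699 -0.177  0.002]
magnet [0.538 0.225 0.   ] 0.92 [253 279]
magnet [ 0.556 -0.427 -0.001] 0.2 [344 197]
leg_top [0.537 0.228 0.08 ] 0.74 [252 254]
keeper [0.451 0.383 0.001] 0.81 [244 325]
keeper [0.541 0.225 0.085] 0.55 [252 251]
coil [0.541 0.228 0.031] 0.5 [251 269]
tester [ 0.541 -0.247  0.   ] 0.74 [328 214]
nest [ 0.558 -0.253  0.036] 0.81 [325 203]
start_top [ 0.489 -0.286  0.06 ] 0.38 [347 198]
tray [ 0.616  0.024 -0.001] 0.96 [269 240]
reel [ 0.705 -0.14  -0.001] 0.58 [273 214]
timer [ 0.559 -0.426  0.001] 0.56 [343 196]
clamp [ 0.579  0.431 -0.005] 0.7 [187 319]
side [-0.11566136  1.06352796  0.61564341] [-0.69802423  2.28697486 -1.52960632]
[ 0.598 -0.096 -0.571] [ 0.672 -0.188 -0.001]
magnet [ 0.544  0.228 -0.002] 0.85 [231 277]
magnet [ 0.54  -0.248 -0.001] 0.17 [326 214]
leg_top [0.542 0.232 0.091] 0.7 [230 243]
leg_top [ 0.559 -0.426  0.002] 0.47 [346 195]
keeper [ 0.448  0.381 -0.002] 0.91 [222 321]
keeper [0.543 0.227 0.081] 0.61 [231 246]
tester [ 0.538 -0.249  0.003] 0.7 [327 213]
nest [ 0.558 -0.254  0.038] 0.76 [323 200]
tray [ 0.621  0.025 -0.001] 0.93 [254 238]
reel [ 0.708 -0.14   0.003] 0.6 [262 211]
reel [0.689 0.201 0.016] 0.3 [192 250]
timer [ 0.556 -0.426  0.003] 0.48 [347 195]
driver [0.692 0.202 0.013] 0.72 [191 251]
driver [ 0.486 -0.286  0.059] 0.53 [349 196]
clamp [ 0.583  0.434 -0.   ] 0.66 [156 312]
```

View pics/scene0.png

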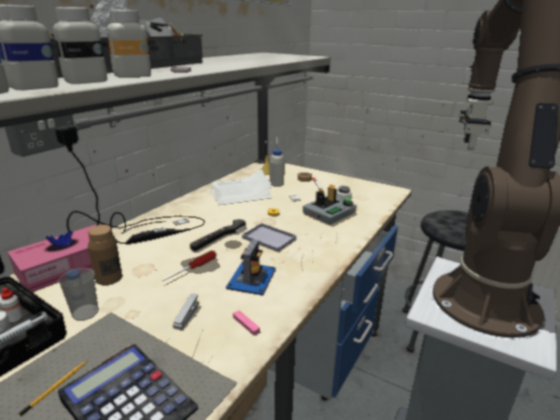

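View pics/side0.png

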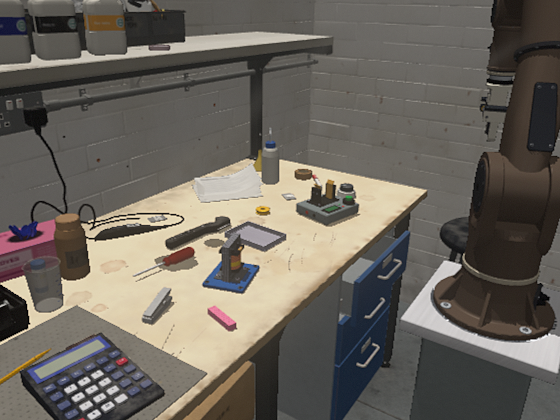

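Run:
```python
from h import *
print(R.from_rotvec(arm.observe()["ee_rot"]).as_matrix().round(3))
for c in("scene","side"):
    im=dict(np.load(c+"0.npz"));P=cloud(im);F=cv2.cvtColor(im["frame"],cv2.COLOR_RGB2HSV)
    X,Y,Z=P[...,0],P[...,1],P[...,2]
    def rect(m,n):
        q=P[m][:,:2].astype(np.float32); r=cv2.minAreaRect(q*1000); print(c,n,len(q),np.round(r[0],1),np.round(r[1],1),round(r[2],1))
    near=lambda x,y,d:(abs(X-x)<d)&(abs(Y-y)<d)
    rect(near(.541,.228,.1)&(F[...,0]>100)&(F[...,0]<125)&(F[...,1]>150)&(Z<.02)&(Z>.004),"plate")
    rect(near(.541,.228,.08)&(Z>.09),"keeper")
    rect(near(.54,-.248,.11)&(Z>.03)&(Z<.042),"tester")
    rect(near(.54,-.248,.11)&(Z>.07),"cheeks")
    rect(near(.62,.025,.11)&(Z>.01)&(Z<.03),"tray")
    m=(X>.3)&(X<1.2)&(Y>-.5)&(Y<.5)&(Z>.2);print("high: min x",np.nanpercentile(X[m],[0,1,5]) if m.any() else 0, Z[m].min() if m.any() else 0)
f=np.load("side0.npz");
save({"frame":f["frame"][180:300,190:370]},"crop0",None,4)
```

```text
[[-0.     0.962  0.274]
 [-0.     0.274 -0.962]
 [-1.    -0.     0.   ]]
scene plate 410 [536.  235.2] [ 91.8 115.2] 16.7
scene keeper 168 [542.7 228.9] [19.3 84.1] 17.7
scene tester 527 [ 539.  -245.7] [155.4 134. ] 75.5
scene cheeks 150 [ 560.5 -249.9] [81.7 40.2] 76.4
scene tray 329 [639.7  19.9] [106.9 182. ] 85.3
high: min x [0.74467208 0.74740221 0.74944749] 0.2000023214316478
side plate 44 [563.  227.4] [145.9  78.1] 78.4
side keeper 176 [542.3 231.7] [20.3 80.5] 17.9
side tester 683 [ 538.  -243.3] [154.8 134.8] 75.2
side cheeks 167 [ 557.2 -248.2] [80.9 41.8] 78.9
side tray 322 [639.3  22.9] [106.9 182.5] 86.7
high: min x [0.74336762 0.74710737 0.74932147] 0.20001863415929605
```

View pics/crop0.png

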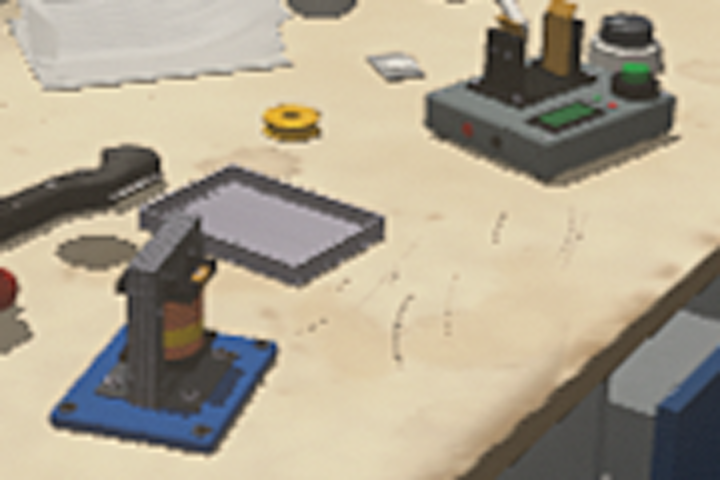

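The keeper candidates in the side picture are the dark bar across the magnet at about (231,246) and the pink bar at (222,318). The pink one is the look-alike, so I take the dark bar on the magnet at about (0.542, 0.230), with its x axis near 17.7°. First I turn the tool, then cross over.

Call:
{"op": "arm_command", "data": {"motion": [[91,0,0,0,-10.2,0,0],[91,0,0,0,-10.2,0,0],[91,0,0,0,-10.2,0,0],[91,0,0,0,-10.2,0,0],[91,0,0,0,-10.2,0,0]]}}

```text
clock: 2.02
position: [0.1713, -0.601, 0.4047]
ee_rot: [0.312, 1.548, -0.312]
force: [-0.1, 0.0, -0.2]
width: 0.989
```

Call:
{"op": "arm_command", "data": {"motion": [[91,0,0,0,-10.2,0,0],[91,0,0,0,-10.2,0,0],[91,0,0,0,-10.2,0,0],[91,0,0,0,-10.2,0,0],[91,-1,20,18,0,0,0]]}}

```text
clock: 2.65
position: [0.181, -0.5776, 0.4053]
ee_rot: [-0.243, 1.558, 0.242]
force: [0.9, -0.1, 0.2]
width: 0.993
```

Call:
{"op": "arm_command", "data": {"motion": [[91,-2,42,38,0,0,0],[91,-2,42,38,0,0,0],[91,-2,42,38,0,0,0],[91,-2,42,38,0,0,0],[91,-2,42,38,0,0,0]]}}

```text
clock: 3.28
position: [0.3001, -0.3169, 0.4161]
ee_rot: [-0.243, 1.557, 0.242]
force: [1.2, 0.8, 0.4]
width: 0.992
```

Call:
{"op": "arm_command", "data": {"motion": [[91,0,43,38,0,0,0],[91,0,43,38,0,0,0],[91,0,43,38,0,0,0],[91,0,43,38,0,0,0],[91,0,43,38,0,0,0]]}}

```text
clock: 3.9
position: [0.4155, -0.0544, 0.4161]
ee_rot: [-0.243, 1.556, 0.241]
force: [1.8, -1.0, 0.2]
width: 0.992
```

Call:
{"op": "arm_command", "data": {"motion": [[91,0,43,38,0,0,0],[91,0,43,38,0,0,0],[91,0,43,38,0,0,0],[91,0,43,38,0,0,0],[91,0,43,38,0,0,0]]}}

```text
clock: 4.53
position: [0.5315, 0.2081, 0.4157]
ee_rot: [-0.242, 1.557, 0.242]
force: [1.3, 0.1, 0.8]
width: 0.99
```

Call:
{"op": "arm_command", "data": {"motion": [[91,0,18,18,0,0,0],[91,0,0,0,0,0,0]]}}

```text
clock: 4.78
position: [0.5425, 0.2312, 0.4154]
ee_rot: [-0.244, 1.557, 0.246]
force: [0.4, -0.5, 0.6]
width: 0.99
```

```bash
cat >> h.py <<'E'
def wcloud(im,s):
    """fisheye wrist cloud -> world; s = state read just before"""
    z=im["range_z"];K=im["K"];v,u=np.mgrid[:z.shape[0],:z.shape[1]]
    x=(u-K[0,2])/K[0,0];y=(v-K[1,2])/K[1,1];th=np.hypot(x,y)+1e-9
    k=np.tan(np.clip(th,0,1.4))/th
    c=np.stack([x*k*z,y*k*z,z],-1);T=np.array(im["tool_from_camera"])
    t=c@T[:3,:3].T+T[:3,3]
    P=t@R.from_rotvec(s["ee_rot"]).as_matrix().T+s["position"];P[z==0]=np.nan
    return P
def rect(P,m,n):
    q=P[m][:,:2].astype(np.float32)
    if len(q)<5: print(n,"few");return
    lo,hi=np.percentile(q,[0,100],axis=0); r=cv2.minAreaRect(q*1000); print(n,len(q),np.round(r[0],1),np.round(r[1],1),round(r[2],1))
E
python3 - <<'E'
from h import *
s=arm.observe();im=get_image("wrist");save(im,"w1");np.savez("w1.npz",**im,pos=s["position"],rot=s["ee_rot"])
print(s["clock"],s["position"],s["ee_rot"],s["joints"].round(2));M=R.from_rotvec(s["ee_rot"]).as_matrix();print(M.round(3)); print(im["tool_from_camera"],im["K"])
P=wcloud(im,s);X,Y,Z=P[...,0],P[...,1],P[...,2]
near=lambda x,y,d:np.hypot(X-x,Y-y)<d
for lo in(.09,.094): rect(P,near(.542,.23,.07)&(Z>lo)&(Z<.105),"keeper")
print(np.nanmedian(Z[near(.542,.23,.03)&(Z>.09)]))
rect(P,near(.62,.025,.095)&(Z>.011)&(Z<.025),"tray")
for t in("keeper","leg_top","coil","tray"):
    for d in pinpoint("wrist",t)[:2]: print(t,np.round(d["point"],4),round(d["p"],2))
E
```

```text
4.775 [0.54246518 0.2311983  0.4153503 ] [-0.24371614  1.55735552  0.24586089] [ 0.04  0.48 -0.78  1.6   0.36  1.21 -0.5 ]
[[-0.001 -0.307  0.952]
 [ 0.001  0.952  0.307]
 [-1.     0.001 -0.   ]]
[[ 1.14356644e-03 -3.00088737e-01  9.53910605e-01  1.96467028e-02]
 [-7.04992508e-04 -9.53911233e-01 -3.00088090e-01  8.13994027e-02]
 [ 9.99999098e-01 -3.29329162e-04 -1.30242118e-03 -1.36703652e-04]
 [ 0.00000000e+00  0.00000000e+00  0.00000000e+00  1.00000000e+00]] [[325.1922621    0.         280.98311224]
 [  0.         325.1922621  208.72558939]
 [  0.           0.           1.        ]]
keeper 1470 [541.1 227.8] [17.9 77.8] 17.3
keeper 1461 [541.1 227.8] [17.9 77.8] 17.3
0.34425909000919386
tray 284 [618.5  21.1] [102.  140.6] 85.4
keeper [0.4501 0.3808 0.0024] 0.88
keeper [0.5439 0.2261 0.0825] 0.63
coil [0.5393 0.2308 0.031 ] 0.71
tray [0.6221 0.0201 0.0019] 0.72
```

View pics/w1.png

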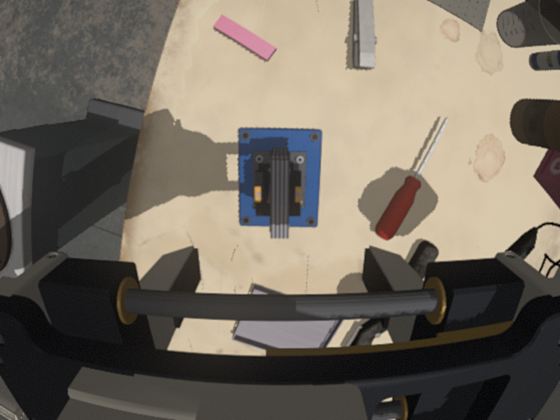

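The picture shows the dark keeper bar over the magnet at (280,193), with the brass terminals at its sides. The pink look-alike is at (245,37). The keeper sits at (541, 228), yaw 17.3°. Descending now.

Call:
{"op": "arm_command", "data": {"motion": [[50,30,-2.6,-2.2,0.5,0,0],[50,40,0,0,0,0,0],[50,40,0,0,0,0,0],[50,28,0,0,0,0,0],[50,10,0,0,0,0,0]], "newtons": 25}}

```text
clock: 5.65
position: [0.5408, 0.2246, 0.2664]
ee_rot: [-0.236, 1.56, 0.234]
force: [-0.6, 0.0, 0.1]
width: 0.555
```

Call:
{"op": "arm_command", "data": {"motion": [[50,2,0,0,0,0,0],[14,0,0,0,0,0,0],[14,0,0,0,0,0,0],[14,0,0,0,0,0,0],[14,0,0,0,0,0,0]], "newtons": 25}}

```text
clock: 6.28
position: [0.5413, 0.2261, 0.2662]
ee_rot: [-0.236, 1.557, 0.236]
force: [0.5, -0.8, 3.0]
width: 0.19
```

Call:
{"op": "arm_command", "data": {"motion": [[14,-8,0,0,0,0,0],[14,-16,0,0,0,0,0],[14,-28,0,0,0,0,0],[14,-28,0,0,0,0,0],[14,0,-20,2,0,0,0]]}}

```text
clock: 6.9
position: [0.5488, 0.2093, 0.349]
ee_rot: [-0.236, 1.553, 0.24]
force: [0.3, -0.3, -1.8]
width: 0.191
```

Call:
{"op": "arm_command", "data": {"motion": [[14,0,-45,3,0,0,0],[14,0,-50,3,0,0,0],[14,0,-50,3,0,0,0],[14,0,-40,2,0,0,0],[14,0,-15.5,1,0,0,0]]}}

```text
clock: 7.52
position: [0.6203, 0.0149, 0.3446]
ee_rot: [-0.233, 1.56, 0.231]
force: [-0.1, -0.7, -1.0]
width: 0.191
```

Call:
{"op": "arm_command", "data": {"motion": [[14,10,0,0,7,0,0],[14,30,0,0,8,0,0],[14,30,0,0,7,0,0],[14,30,0,0,0,0,0],[14,30,0,0,0,0,0]]}}

```text
clock: 8.15
position: [0.6193, 0.0199, 0.2146]
ee_rot: [0.065, 1.57, -0.065]
force: [0.1, -0.2, -1.7]
width: 0.192
```

Run:
```python
from h import *
s=arm.observe();print(s["clock"],s["position"],s["width"]*91.8,s["force"],R.from_rotvec(s["ee_rot"]).as_matrix().round(3))
im=get_image("wrist");save(im,"w2");
P=wcloud(im,s);X,Y,Z=P[...,0],P[...,1],P[...,2]
near=lambda x,y,d:np.hypot(X-x,Y-y)<d
rect(P,near(.62,.022,.095)&(Z>.011)&(Z<.018),"tray")
rect(P,near(.541,.228,.05)&(Z>.081)&(Z<.1),"legs")
rect(P,near(.541,.228,.033)&(Z>.075)&(Z<.0825),"coiltop")
rect(P,near(.541,.228,.09)&(Z>.006)&(Z<.013),"plate")
for t in("keeper","leg_top","coil","tray"):
    for d in pinpoint("wrist",t)[:2]: print(t,np.round(d["point"],4),round(d["p"],2))
```

```text
8.15 [0.61931187 0.01988965 0.21457884] 17.58037132798447 [ 0.08324949 -0.23791824 -1.72534101] [[-0.001  0.083  0.997]
 [ 0.     0.997 -0.083]
 [-1.     0.    -0.001]]
tray 2153 [620.5  39.3] [ 65.1 140.4] 85.3
legs few
coiltop few
plate 2870 [532.6 168.6] [35.3 79.3] 74.3
keeper [0.6157 0.0189 0.0302] 0.55
```

View pics/w2.png

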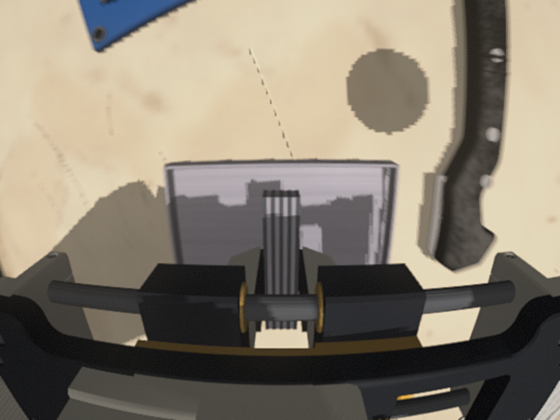

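The keeper is held squarely over the tray, its bar at (281,260) and the tray walls at x 168 and 397. I lower it 30 mm and release.

Call:
{"op": "arm_command", "data": {"motion": [[14,14,1,0,0,0,0],[14,9,0,0,0,0,0],[14,5,0,0,0,0,0],[14,2.5,0,0,0,0,0],[14,0,0,0,0,0,0]]}}

```text
clock: 9.02
position: [0.6198, 0.0205, 0.1852]
ee_rot: [0.066, 1.57, -0.066]
force: [-0.7, -0.0, -0.2]
width: 0.194
```

Call:
{"op": "arm_command", "data": {"motion": [[40,0,0,0,0,0,0],[40,0,0,0,0,0,0],[40,0,0,0,0,0,0],[40,-15,0,0,0,0,0],[40,-40,0,0,0,0,0]]}}

```text
clock: 9.65
position: [0.6191, 0.0204, 0.2401]
ee_rot: [0.065, 1.573, -0.066]
force: [-0.3, -0.5, 1.3]
width: 0.436
```

Call:
{"op": "arm_command", "data": {"motion": [[91,-50,0,0,0,0,0],[91,-55,0,0,0,0,0],[91,-30,0,0,0,0,0]]}}

```text
clock: 10.02
position: [0.6199, 0.0211, 0.3797]
ee_rot: [0.066, 1.565, -0.065]
force: [0.4, 0.5, -1.5]
width: 0.712
```

Run:
```python
from h import *
s=arm.observe();print(s["clock"],s["position"],s["width"]*91.8,s["force"],R.from_rotvec(s["ee_rot"]).as_matrix().round(3))
im=get_image("wrist");np.savez("w3.npz",**im)
P=wcloud(im,s);X,Y,Z=P[...,0],P[...,1],P[...,2]
near=lambda x,y,d:np.hypot(X-x,Y-y)<d
rect(P,near(.541,.228,.05)&(Z>.081)&(Z<.1),"legs")
rect(P,near(.541,.228,.034)&(Z>.075)&(Z<.0815),"coiltop")
for t in("keeper","leg_top","coil","tray"):
    for d in pinpoint("wrist",t)[:2]: print(t,np.round(d["point"],4),round(d["p"],2))
im=get_image("side");P=cloud(im);X,Y,Z=P[...,0],P[...,1],P[...,2]
m=near(.62,.022,.04)&(Z>.008)&(Z<.03);rect(P,m,"keeper in tray");print(np.nanpercentile(Z[m],[10,50,90]))
m=near(.541,.228,.05)&(Z>.083)&(Z<.1);rect(P,m,"legs side")
save(im,"s3",(200,300,180,300),5)
```

```text
10.025 [0.61992328 0.0211085  0.37972124] 65.38109028481767 [ 0.37751391  0.53655511 -1.53372099] [[ 0.005  0.083  0.997]
 [ 0.001  0.997 -0.083]
 [-1.     0.001  0.004]]
legs 394 [538.1 202.8] [25.1 46.8] 76.5
coiltop 478 [538.9 207.5] [19.6 44.5] 81.9
keeper [0.6214 0.0208 0.001 ] 0.73
coil [0.5384 0.2332 0.0289] 0.59
coil [0.622  0.0212 0.003 ] 0.23
tray [ 6.214e-01  2.290e-02 -6.000e-04] 0.65
keeper in tray 121 [619.   23.2] [75.9 24.6] 86.8
[0.0102134  0.01469431 0.01678829]
legs side 49 [540.5 231.8] [17.9 79. ] 15.3
```

View pics/s3.png

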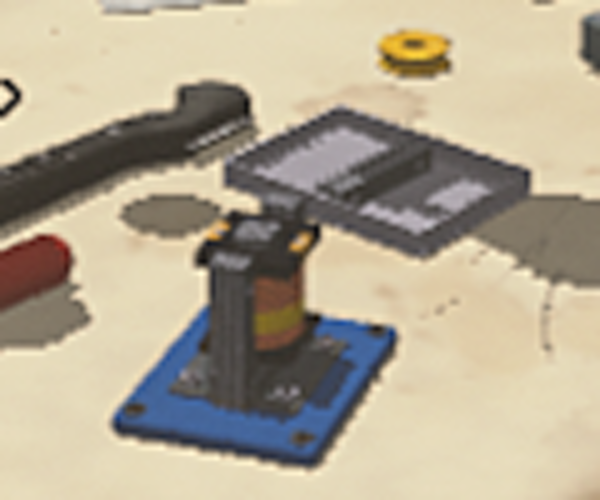

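The keeper lies flat in the tray (crop about (375,175)), and the coil and leg tops are now open. On to the coil.

Call:
{"op": "arm_command", "data": {"motion": [[91,-10,0,0,-7,0,0],[91,-10,0,0,-8,0,0],[91,0,0,0,-7,0,0],[91,0,40,-2,0,0,0],[91,0,50,-4,0,0,0]]}}

```text
clock: 10.95
position: [0.5873, 0.1042, 0.3936]
ee_rot: [-0.234, 1.561, 0.234]
force: [0.4, 0.3, 0.0]
width: 0.992
```

Call:
{"op": "arm_command", "data": {"motion": [[91,0,50,-3,0,0,0],[91,0,50,-3,0,0,0],[91,0,31,-2,0,0,0],[91,0,0,0,0,0,0],[91,0,0,0,0,0,0]]}}

```text
clock: 11.58
position: [0.5413, 0.2266, 0.3942]
ee_rot: [-0.236, 1.559, 0.235]
force: [-0.2, -1.1, 1.0]
width: 0.99
```

Run:
```python
from h import *
s=arm.observe();print(s["clock"],s["position"],s["width"]*91.8,s["force"],R.from_rotvec(s["ee_rot"]).as_matrix().round(3))
im=get_image("wrist");np.savez("w4.npz",**im)
P=wcloud(im,s);X,Y,Z=P[...,0],P[...,1],P[...,2]
near=lambda x,y,d:np.hypot(X-x,Y-y)<d
m=near(.541,.228,.05)&(Z>.0825)&(Z<.1);rect(P,m,"legs");print(np.nanmedian(Z[m]))
rect(P,near(.541,.228,.05)&(Z>.07)&(Z<.0815),"coiltop")
rect(P,near(.541,.228,.09)&(Z>.006)&(Z<.012),"plate")
```

```text
11.575 [0.54127387 0.22664894 0.39421052] 90.86477621693263 [-0.20357864 -1.09060364  1.00932267] [[-0.001 -0.295  0.955]
 [-0.001  0.955  0.295]
 [-1.    -0.001 -0.002]]
legs 832 [545.6 230.8] [29.5 77.6] 16.6
0.0842255241645431
coiltop 1975 [538.6 231.2] [45.5 73.5] 17.9
plate 4780 [540.  229.7] [100.5 123.8] 17.0
```

Call:
{"op": "arm_command", "data": {"motion": [[91,30,2,0,0,0,0],[91,45,0,0,0,0,0],[91,45,0,0,0,0,0],[91,30,0,0,0,0,0],[91,13,0,0,0,0,0]], "newtons": 25}}

```text
clock: 12.25
position: [0.5406, 0.2277, 0.2302]
ee_rot: [-0.235, 1.561, 0.233]
force: [-0.2, 0.3, 0.5]
width: 0.992
```

Call:
{"op": "arm_command", "data": {"motion": [[91,0,0,0,0,0,0],[42,0,0,0,0,0,0],[42,0,0,0,0,0,0],[42,0,0,0,0,0,0],[42,0,0,0,0,0,0]], "newtons": 25}}

```text
clock: 12.88
position: [0.5405, 0.2294, 0.2326]
ee_rot: [-0.236, 1.557, 0.236]
force: [0.1, 0.6, -0.1]
width: 0.605
```

Call:
{"op": "arm_command", "data": {"motion": [[42,-4,0,0,0,0,0],[42,-8,0,0,0,0,0]], "newtons": 25}}

```text
clock: 13.12
position: [0.5402, 0.2293, 0.2443]
ee_rot: [-0.236, 1.559, 0.236]
force: [-0.3, 0.6, -1.7]
width: 0.5
```

Call:
{"op": "arm_command", "data": {"motion": [[42,0,0,0,0,0,0],[42,-10,0,0,0,0,0],[42,-20,0,0,0,0,0],[42,-25,0,0,0,0,0],[42,-25,0,0,0,0,0]]}}

```text
clock: 13.75
position: [0.5403, 0.2296, 0.3263]
ee_rot: [-0.236, 1.557, 0.236]
force: [-0.3, -0.3, -1.7]
width: 0.496
```

Call:
{"op": "arm_command", "data": {"motion": [[42,-20,0,0,0,0,0],[42,0,0,0,0,0,0]]}}

```text
clock: 14.0
position: [0.5407, 0.23, 0.3468]
ee_rot: [-0.235, 1.554, 0.237]
force: [0.3, 0.6, -2.9]
width: 0.498
```

Run:
```python
from h import *
s=arm.observe();print(s["clock"],s["position"],s["width"]*91.8,s["force"],R.from_rotvec(s["ee_rot"]).as_matrix().round(3))
im=get_image("side");np.savez("s5.npz",**im);P=cloud(im);X,Y,Z=P[...,0],P[...,1],P[...,2]
x,y=s["position"][:2]
m=(np.hypot(X-x,Y-y)<.045)&(Z>.09)&(Z<.22);print("z low/hi",np.nanpercentile(Z[m],[0,1,3,10]))
save(im,"s5",(150,300,160,320),5)
for d in pinpoint("side","coil")[:2]: print(d)
```

```text
14.0 [0.54072235 0.22996744 0.34677009] 45.67403678176325 [ 0.26130168  0.58835153 -2.90074506] [[ 0.004 -0.296  0.955]
 [ 0.002  0.955  0.296]
 [-1.     0.001  0.004]]
z low/hi [0.13794165 0.13944442 0.14107408 0.14395756]
{'point': [0.5469, 0.2279, 0.1387], 'p': 0.75}
```

View pics/s5.png

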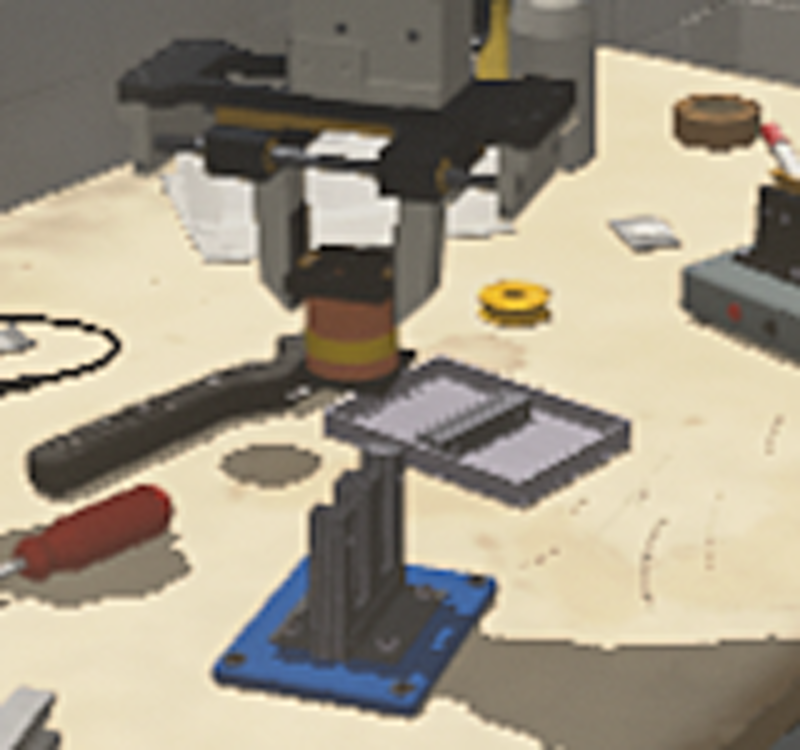

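The coil is clear of the leg and held upright, its underside at about z 0.139. The keeper is visible in the tray. I carry the coil to bare bench at (0.46, 0.02).

Call:
{"op": "arm_command", "data": {"motion": [[42,0,-20,-16,0,0,0],[42,0,-40,-32,0,0,0],[42,0,-45,-35,0,0,0],[42,0,-42,-33,0,0,0],[42,10,-30,-23,0,0,0]]}}

```text
clock: 14.72
position: [0.4589, 0.0169, 0.3337]
ee_rot: [-0.235, 1.559, 0.234]
force: [0.4, 0.2, -1.8]
width: 0.497
```

Call:
{"op": "arm_command", "data": {"motion": [[42,30,0,0,0,0,0],[42,35,0,0,0,0,0],[42,30,0,0,0,0,0],[42,18,0,0,0,0,0],[42,6,0,0,0,0,0]]}}

```text
clock: 15.35
position: [0.4593, 0.0191, 0.2138]
ee_rot: [-0.236, 1.561, 0.237]
force: [0.7, -0.1, -1.4]
width: 0.497
```

Call:
{"op": "arm_command", "data": {"motion": [[42,3,0,0,0,0,0],[42,3,0,0,0,0,0],[42,0,0,0,0,0,0]]}}

```text
clock: 15.72
position: [0.4601, 0.0192, 0.2095]
ee_rot: [-0.236, 1.557, 0.236]
force: [-0.3, 0.4, -1.2]
width: 0.494
```

Call:
{"op": "arm_command", "data": {"motion": [[42,2,0,0,0,0,0],[42,0,0,0,0,0,0]]}}

```text
clock: 15.98
position: [0.4601, 0.0192, 0.2078]
ee_rot: [-0.236, 1.557, 0.235]
force: [-1.6, -0.2, 6.2]
width: 0.499
```

Run:
```python
from h import *
s=arm.observe();print(s["clock"],s["position"],s["force"],s["joints"].round(2))
im=get_image("side");P=cloud(im);X,Y,Z=P[...,0],P[...,1],P[...,2]
x,y=s["position"][:2]
m=(np.hypot(X-x,Y-y)<.034)&(Z>-.01)&(Z<.1)
F=im["frame"].astype(int); dark=F.max(-1)<60
print("dark low",np.nanpercentile(Z[m&dark],[0,2,5,10]),(m&dark).sum())
save(im,"s6",(190,270,220,320),8)
```

```text
15.975 [0.46008345 0.01922174 0.2077854 ] [-1.56022516 -0.20048508  6.24480309] [ 0.34  0.55 -0.65  2.13  0.56  0.64 -0.4 ]
dark low [-0.00095919  0.00140889  0.00244922  0.00323281] 185
```

View pics/s6.png

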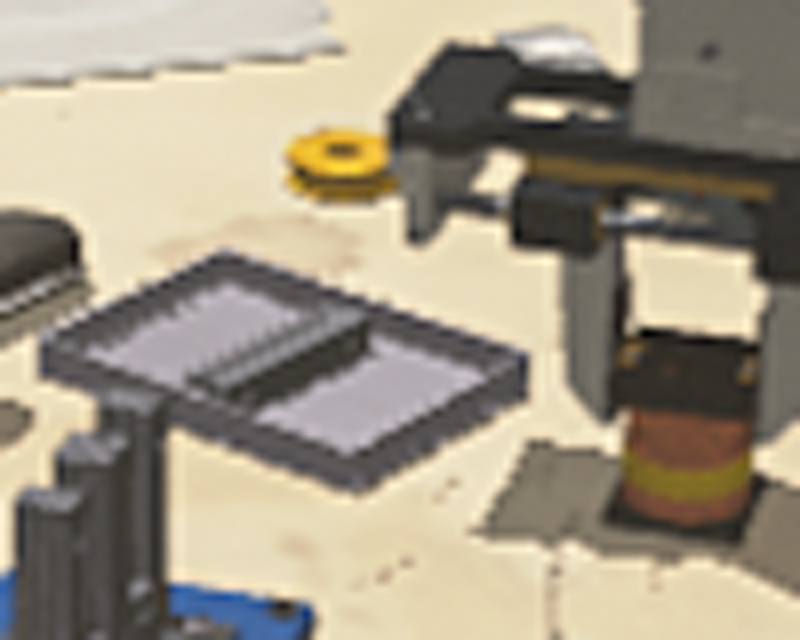

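The coil stands on the bench at crop (685,520), and the force confirms contact. I release, rise and turn 90°.

Call:
{"op": "arm_command", "data": {"motion": [[60,0,0,0,0,0,0],[75,0,0,0,0,0,0],[91,0,0,0,0,0,0],[91,-10,0,0,0,0,0],[91,-30,0,0,0,0,0]]}}

```text
clock: 16.65
position: [0.4595, 0.0192, 0.2473]
ee_rot: [-0.236, 1.56, 0.237]
force: [0.9, -0.2, -0.2]
width: 0.972
```

Call:
{"op": "arm_command", "data": {"motion": [[91,-45,0,0,0,0,0],[91,-35,0,0,8,0,0],[91,0,0,0,10,0,0],[91,0,0,0,10,0,0],[91,0,0,0,10,0,0]]}}

```text
clock: 17.27
position: [0.4599, 0.0193, 0.328]
ee_rot: [0.289, 1.551, -0.289]
force: [-0.0, 0.1, -0.6]
width: 0.987
```

Call:
{"op": "arm_command", "data": {"motion": [[91,0,0,0,10,0,0],[91,0,0,0,10,0,0],[91,0,0,0,10,0,0],[91,0,0,0,10,0,0],[91,0,0,0,10,0,0]]}}

```text
clock: 17.9
position: [0.4599, 0.0194, 0.3278]
ee_rot: [0.963, 1.347, -0.962]
force: [-0.2, -0.6, -0.3]
width: 0.99
```

Call:
{"op": "arm_command", "data": {"motion": [[91,0,0,0,2,0,0],[91,0,0,0,0,0,0]]}}

```text
clock: 18.15
position: [0.46, 0.0194, 0.3275]
ee_rot: [0.983, 1.337, -0.982]
force: [0.9, 0.3, -0.3]
width: 0.994
```

Run:
```python
from h import *
s=arm.observe();print(s["clock"],s["position"],s["joints"].round(2));M=R.from_rotvec(s["ee_rot"]).as_matrix();print(M.round(3),"z ang",np.degrees(np.arctan2(M[1,2],M[0,2])))
im=get_image("wrist");save(im,"w7");np.savez("w7.npz",**im)
P=wcloud(im,s);X,Y,Z=P[...,0],P[...,1],P[...,2]
m=(np.hypot(X-.46,Y-.019)<.045)&(Z>.046)&(Z<.062);rect(P,m,"top");print(np.nanmedian(Z[m]))
for d in pinpoint("wrist","coil")[:2]: print(d)
```

```text
18.15 [0.45996966 0.01935686 0.32751214] [ 0.21  0.3  -0.45  2.03  0.17  0.85 -1.6 ]
[[ 0.     0.954  0.299]
 [ 0.     0.299 -0.954]
 [-1.     0.     0.   ]] z ang -72.59922041431447
top 2398 [459.9  18.8] [47.1 45.3] 17.3
0.05233577216151905
{'point': [0.4594, 0.0204, 0.0007], 'p': 0.71}
```

View pics/w7.png

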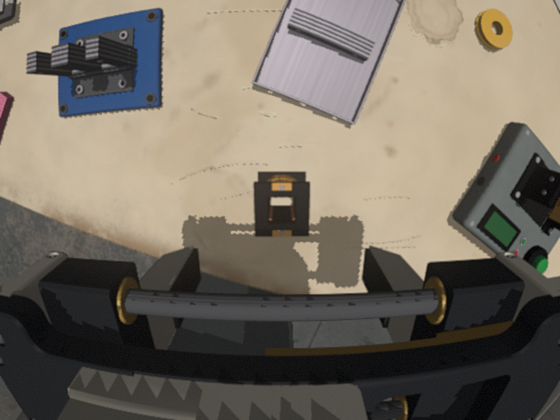

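The coil stands upright and squared to the fingers at (282,205), terminals at its front and back sides. Taking it by the free y sides.

Call:
{"op": "arm_command", "data": {"motion": [[70,20,0,0,0,0,0],[70,35,0,0,0,0,0],[70,35,0,0,0,0,0],[70,25,0,0,0,0,0],[70,10.5,0,0,0,0,0]], "newtons": 25}}

```text
clock: 18.88
position: [0.4597, 0.0191, 0.2006]
ee_rot: [0.983, 1.339, -0.985]
force: [-0.1, 0.5, 0.3]
width: 0.762
```

Call:
{"op": "arm_command", "data": {"motion": [[42,0,0,0,0,0,0],[42,0,0,0,0,0,0],[42,0,0,0,0,0,0],[42,0,0,0,0,0,0],[42,0,0,0,0,0,0]], "newtons": 25}}

```text
clock: 19.5
position: [0.4604, 0.0192, 0.2026]
ee_rot: [0.986, 1.335, -0.984]
force: [-1.5, 0.4, 7.2]
width: 0.495
```

Call:
{"op": "arm_command", "data": {"motion": [[42,-8,0,0,0,0,0],[42,-25,0,0,0,0,0],[42,-40,0,0,0,0,0],[42,-40,0,0,-5,0,0],[42,-30,0,0,-9,0,0]]}}

```text
clock: 20.12
position: [0.4598, 0.0194, 0.3468]
ee_rot: [0.796, 1.419, -0.795]
force: [-0.0, -0.1, -2.7]
width: 0.496
```

Call:
{"op": "arm_command", "data": {"motion": [[42,0,0,0,-10,0,0],[42,0,0,0,-10,0,0],[42,0,0,0,-10,0,0],[42,0,0,0,-9,0,0],[42,0,0,0,-5,0,0]]}}

```text
clock: 20.75
position: [0.4596, 0.0191, 0.345]
ee_rot: [0.199, 1.562, -0.2]
force: [-1.0, -0.3, -1.6]
width: 0.497
```

Call:
{"op": "arm_command", "data": {"motion": [[42,0,-25,13,0,0,0],[42,0,-45,23,0,0,0],[42,0,-48,25,0,0,0],[42,0,-48,25,0,0,0],[42,0,-48,25,0,0,0]]}}

```text
clock: 21.38
position: [0.5126, -0.2177, 0.3452]
ee_rot: [0.202, 1.561, -0.203]
force: [1.1, 0.3, -2.0]
width: 0.497
```

Call:
{"op": "arm_command", "data": {"motion": [[42,0,-48,25,0,0,0],[42,0,-40,20,0,0,0],[42,0,-16,7,0,0,0],[42,0,0,0,0,0,0],[42,0,0,0,0,0,0]]}}

```text
clock: 22.0
position: [0.5366, -0.3278, 0.3449]
ee_rot: [0.202, 1.562, -0.2]
force: [0.1, 0.6, -1.4]
width: 0.496
```

Run:
```python
from h import *
s=arm.observe();print(s["clock"],s["position"],s["width"],s["force"],s["joints"].round(2));M=R.from_rotvec(s["ee_rot"]).as_matrix();print(M.round(3),"z ang",np.degrees(np.arctan2(M[1,2],M[0,2])))
im=get_image("wrist");save(im,"w8");np.savez("w8.npz",**im,pos=s["position"],rot=s["ee_rot"])
P=wcloud(im,s);X,Y,Z=P[...,0],P[...,1],P[...,2]
near=lambda x,y,d:np.hypot(X-x,Y-y)<d
rect(P,near(.54,-.247,.11)&(Z>.032)&(Z<.041),"tester")
for lo in (.06,.08,.09):rect(P,near(.558,-.252,.06)&(Z>lo)&(Z<.12),"cheeks>%g"%lo)
print(np.nanmax(Z[near(.558,-.252,.06)&(Z<.125)]))
for t in("tester","nest","start_top"):
    for d in pinpoint("wrist",t)[:2]: print(t,d)
```

```text
22.0 [ 0.53655282 -0.32781146  0.34491789] 0.49610814983127244 [ 0.09631461  0.58531888 -1.41721273] [ 0.82  0.55 -0.54  1.6   0.31  1.07 -0.06]
[[-0.     0.253  0.967]
 [ 0.001  0.967 -0.253]
 [-1.     0.001 -0.   ]] z ang -14.657712523420319
tester 18824 [ 537.9 -248.5] [149.5 129.9] 75.7
cheeks>0.06 1733 [ 557.4 -253.6] [75.9 35.6] 75.2
cheeks>0.08 1496 [ 557.4 -253.6] [75.9 35.6] 75.2
cheeks>0.09 754 [ 557.1 -254. ] [67.4 23.9] 75.8
0.09987478849037934
tester {'point': [0.5388, -0.2499, -0.0002], 'p': 0.93}
nest {'point': [0.5572, -0.2555, 0.0425], 'p': 0.67}
start_top {'point': [0.4832, -0.2862, 0.0554], 'p': 0.97}
```

View pics/w8.png

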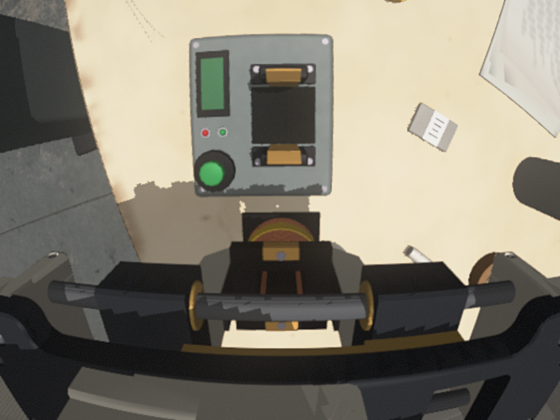

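The picture shows the tester squared with the tool. The nest is at (283,115), its brass leaves at (284,75) and (284,154), and the green button at (212,172). Nest centre (557.3, −253.6) mm. Moving over it.

Call:
{"op": "arm_command", "data": {"motion": [[42,0,25,0.5,0,0,0],[42,0,35,0.5,0,0,0],[42,0,17,0.2,-0.2,0,0],[42,10,0,0,0,0,0],[42,15,0,0,0,0,0]]}}

```text
clock: 22.82
position: [0.5568, -0.2572, 0.3189]
ee_rot: [0.2, 1.561, -0.202]
force: [-0.3, -0.4, -1.6]
width: 0.494
```

Call:
{"op": "arm_command", "data": {"motion": [[42,10,0,0,0,0,0],[42,0,0,0,0,0,0]]}}

```text
clock: 23.08
position: [0.5565, -0.2566, 0.3082]
ee_rot: [0.201, 1.564, -0.201]
force: [0.5, -0.3, -1.6]
width: 0.495
```

Run:
```python
from h import *
ps=[]
for i in range(3):
    s=arm.observe();ps.append(s["position"]);im=get_image("wrist")
p=np.mean(ps,0);M=R.from_rotvec(s["ee_rot"]).as_matrix();print(s["clock"],np.array(ps),"err tool mm",M.T@(np.array([.5573,-.2536,.2406])-p)*1000,s["force"])
P=wcloud(im,s);X,Y,Z=P[...,0],P[...,1],P[...,2]
near=lambda x,y,d:np.hypot(X-x,Y-y)<d
rect(P,near(.54,-.247,.11)&(Z>.032)&(Z<.041),"tester")
rect(P,near(.5573,-.2536,.04)&(Z>.145)&(Z<.17),"coil top")
im=get_image("side");save(im,"s9",(170,250,280,380),8)
```

```text
23.175 [[ 0.55653266 -0.25661115  0.30815064]
 [ 0.55695438 -0.25638844  0.3089889 ]
 [ 0.55721815 -0.25618988  0.30956355]] err tool mm [68.30131234  2.80132173 -0.30495676] [-0.76805166  0.31013727 -1.48171201]
tester 15052 [ 541.5 -235.6] [123.7 130.2] 76.1
coil top 6778 [ 556.8 -256.9] [48.  78.1] 77.1
```

View pics/s9.png

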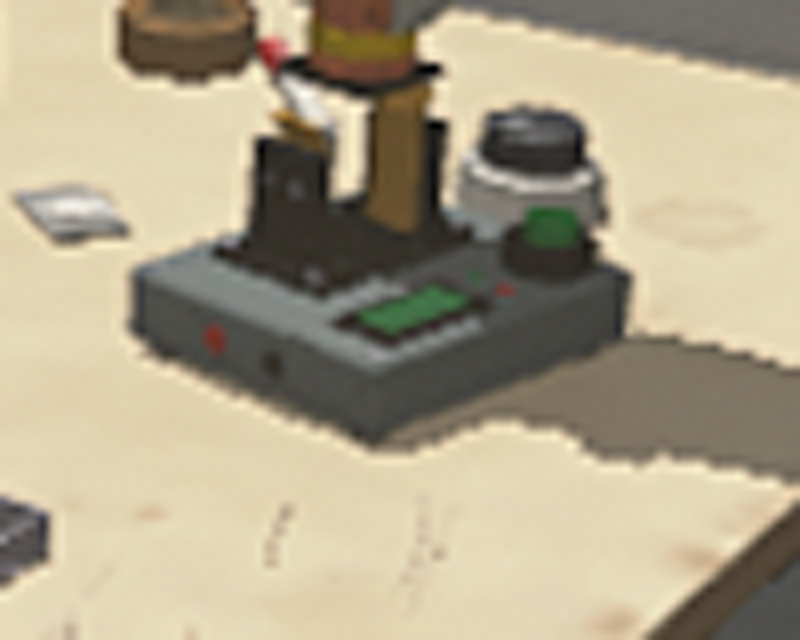

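The coil hangs just above the open nest, about 3 mm short along the contact direction. I correct that and lower it.

Call:
{"op": "arm_command", "data": {"motion": [[42,0,2.8,-0.3,0,0,0],[42,6,0,0,0,0,0],[42,10,0,0,0,0,0],[42,10,0,0,0,0,0],[42,0,0,0,0,0,0]]}}

```text
clock: 23.9
position: [0.5572, -0.2529, 0.2824]
ee_rot: [0.2, 1.564, -0.199]
force: [-0.3, 0.5, -2.1]
width: 0.495
```

Call:
{"op": "arm_command", "data": {"motion": [[42,10,0,0,0,0,0],[42,10,0,0,0,0,0],[42,8,0,0,0,0,0],[42,0,0,0,0,0,0]]}}

```text
clock: 24.4
position: [0.5574, -0.2529, 0.2548]
ee_rot: [0.2, 1.563, -0.2]
force: [-0.2, -0.4, -1.5]
width: 0.501
```

Call:
{"op": "arm_command", "data": {"motion": [[42,6,0,0,0,0,0],[42,5,0,0,0,0,0],[42,2,0,0,0,0,0],[42,0,0,0,0,0,0]]}}

```text
clock: 24.9
position: [0.5577, -0.2529, 0.2426]
ee_rot: [0.2, 1.562, -0.2]
force: [-0.1, 0.4, -2.2]
width: 0.497
```

Call:
{"op": "arm_command", "data": {"motion": [[42,1.5,0,0,0,0,0],[42,0,0,0,0,0,0]]}}

```text
clock: 25.15
position: [0.5577, -0.253, 0.2412]
ee_rot: [0.2, 1.561, -0.2]
force: [0.6, -0.3, -2.2]
width: 0.499
```

Call:
{"op": "arm_command", "data": {"motion": [[42,1.5,0,0,0,0,0],[42,0,0,0,0,0,0]]}}

```text
clock: 25.4
position: [0.5577, -0.2529, 0.2406]
ee_rot: [0.199, 1.561, -0.2]
force: [-3.0, -0.1, 6.9]
width: 0.498
```

Call:
{"op": "arm_command", "data": {"motion": [[42,1,0,0,0,0,0],[42,0,0,0,0,0,0]]}}

```text
clock: 25.65
position: [0.5578, -0.2529, 0.2406]
ee_rot: [0.199, 1.561, -0.201]
force: [-6.6, 2.6, 17.0]
width: 0.498
```

Call:
{"op": "arm_command", "data": {"motion": [[42,-2,0,0,0,0,0],[60,0,0,0,0,0,0],[68,0,0,0,0,0,0],[68,0,0,0,0,0,0],[68,-15,0,0,0,0,0]]}}

```text
clock: 26.28
position: [0.5572, -0.2529, 0.2552]
ee_rot: [0.2, 1.564, -0.199]
force: [0.2, -1.0, 0.5]
width: 0.737
```

Call:
{"op": "arm_command", "data": {"motion": [[68,-40,0,0,0,0,0],[0,-50,0,0,0,0,0],[0,-15,-20,0,0,0,0],[0,0,-45,-40,0,0,0],[0,0,-25,-20,0,0,0]]}}

```text
clock: 26.9
position: [0.4748, -0.3266, 0.3619]
ee_rot: [0.2, 1.561, -0.203]
force: [0.3, -0.1, -0.4]
width: 0.355
```

Call:
{"op": "arm_command", "data": {"motion": [[0,0,0,0,0,0,0],[0,0,0,0,0,0,0]]}}

```text
clock: 27.15
position: [0.4775, -0.3244, 0.3616]
ee_rot: [0.2, 1.56, -0.199]
force: [0.3, 0.5, 0.3]
width: 0.137
```

Run:
```python
from h import *
s=arm.observe();im=get_image("wrist");save(im,"w10");M=R.from_rotvec(s["ee_rot"]).as_matrix()
print(s["clock"],s["position"],s["width"],s["joints"].round(2))
P=wcloud(im,s);X,Y,Z=P[...,0],P[...,1],P[...,2]
near=lambda x,y,d:np.hypot(X-x,Y-y)<d
m=near(.5573,-.2536,.045)&(Z>.085)&(Z<.096);rect(P,m,"coil top");print(np.nanmedian(Z[m]))
w=dict(np.load("w8.npz"));P8=wcloud(w,{"position":w["pos"],"ee_rot":w["rot"]})
for im_,Q in((im,P),(w,P8)):
    H=cv2.cvtColor(im_["frame"],cv2.COLOR_RGB2HSV)
    m=(np.hypot(Q[...,0]-.485,Q[...,1]+.286)<.025)&(Q[...,2]>.05)&(Q[...,2]<.07)&(H[...,0]>45)&(H[...,0]<85)&(H[...,1]>100)
    rect(Q,m,"button")
    if m.sum(): b=np.r_[(Q[m][:,:2].max(0)+Q[m][:,:2].min(0))/2,np.nanmedian(Q[m][:,2])];print(b,"move tool mm",M.T@(b-s["position"])*1000)
for d in pinpoint("wrist","start_top")[:1]+pinpoint("wrist","coil")[:2]: print(d)
```

```text
27.15 [ 0.47754893 -0.32435809  0.36161785] 0.13723737622446977 [ 0.91  0.46 -0.56  1.71  0.28  1.05 -0.  ]
coil top 3526 [ 557.3 -253.6] [74.5 46.8] 75.6
0.09020942211407915
button 430 [ 485.6 -284.6] [19.9 20.4] 28.5
[ 0.48545464 -0.284655    0.05815051] move tool mm [303.47386904  40.33886491  -2.76573886]
button 464 [ 486.1 -284.7] [20.3 20.2] 27.0
[ 0.48572816 -0.28484467  0.05826024] move tool mm [303.36455953  40.22407454  -2.4531645 ]
{'point': [0.4845, -0.2824, 0.0521], 'p': 0.59}
{'point': [0.5552, -0.2515, 0.0398], 'p': 0.78}
```

View pics/w10.png

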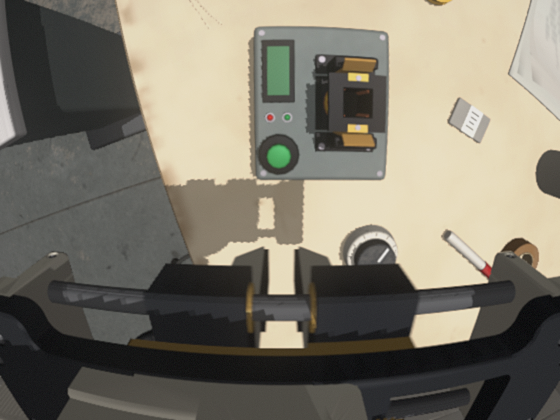

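The coil is seated square in the nest at (350,103) with a terminal at each leaf; its top is at z 0.0902, as expected. Now the green button, at (485.8, −284.7) mm.

Call:
{"op": "arm_command", "data": {"motion": [[0,0,20,-1.3,0,0,0],[0,20,20.3,-1.3,0,0,0],[0,40,0,0,0,0,0],[0,35,0,0,0,0,0],[0,18,0,0,0,0,0]]}}

```text
clock: 27.92
position: [0.4847, -0.2834, 0.2462]
ee_rot: [0.2, 1.564, -0.197]
force: [-0.3, 0.3, 0.2]
width: 0.002
```

Call:
{"op": "arm_command", "data": {"motion": [[0,5,0,0,0,0,0],[0,0,0,0,0,0,0]]}}

```text
clock: 28.18
position: [0.4851, -0.285, 0.2434]
ee_rot: [0.199, 1.561, -0.2]
force: [0.5, -0.1, 0.3]
width: 0.007
```

Call:
{"op": "arm_command", "data": {"motion": [[0,6,0,0,0,0,0],[0,3,0,0,0,0,0],[0,2,0,0,0,0,0],[0,1.5,0,0,0,0,0],[0,0,0,0,0,0,0]]}}

```text
clock: 28.8
position: [0.4849, -0.2855, 0.2305]
ee_rot: [0.2, 1.56, -0.2]
force: [1.4, -1.6, 3.7]
width: 0.007
```

Call:
{"op": "arm_command", "data": {"motion": [[0,1,0,0,0,0,0],[0,1,0,0,0,0,0],[0,0,0,0,0,0,0]]}}

```text
clock: 29.18
position: [0.485, -0.2854, 0.2299]
ee_rot: [0.199, 1.56, -0.201]
force: [-3.7, 0.1, 21.4]
width: 0.006
```

The button is bottomed: the force jumped to 21 N. I rise and check.

Call:
{"op": "arm_command", "data": {"motion": [[0,-6,0,0,0,0,0],[0,-15,0,0,0,0,0],[0,-40,0,0,0,0,0],[0,-50,0,0,0,0,0],[0,-20,-40,0,0,0,0]]}}

```text
clock: 29.8
position: [0.4761, -0.321, 0.3629]
ee_rot: [0.195, 1.558, -0.194]
force: [1.3, -1.8, -0.2]
width: 0.001
```

Call:
{"op": "arm_command", "data": {"motion": [[0,0,0,0,0,0,0],[0,0,0,0,0,0,0]]}}

```text
clock: 30.05
position: [0.474, -0.3235, 0.359]
ee_rot: [0.201, 1.563, -0.199]
force: [-0.0, 0.5, 0.3]
width: 0.003
```

Run:
```python
from h import *
s=arm.observe();im=get_image("wrist");save(im,"w11")
print(s["clock"],s["position"],s["force"])
P=wcloud(im,s);X,Y,Z=P[...,0],P[...,1],P[...,2]
near=lambda x,y,d:np.hypot(X-x,Y-y)<d
m=near(.5573,-.2536,.045)&(Z>.084)&(Z<.0925);rect(P,m,"coil top");print(np.nanmedian(Z[m]))
m=near(.4857,-.2847,.007)&(Z<.08);print("button z",np.nanmedian(Z[m]))
im=get_image("side");P=cloud(im);X,Y,Z=P[...,0],P[...,1],P[...,2]
m=near(.62,.022,.04)&(Z>.008)&(Z<.03);rect(P,m,"keeper");print(np.nanpercentile(Z[m],[50,90]))
for c,t in(("side","reel"),("side","timer"),("side","driver"),("side","clamp"),("side","keeper")):
    for d in pinpoint(c,t)[:2]:print(t,d)
save(im,"s11")
```

```text
30.05 [ 0.47403641 -0.32351489  0.35895129] [-0.00094239  0.50987452  0.26547259]
coil top 3483 [ 557.3 -253.8] [75.6 47. ] 75.9
0.09006310728679495
button z 0.05851769347876734
keeper 121 [620.6  22.9] [77.8 22.2] 87.2
[0.01444012 0.01622299]
reel {'point': [0.7072, -0.1394, 0.0021], 'p': 0.64}
driver {'point': [0.6898, 0.1992, 0.0127], 'p': 0.73}
driver {'point': [0.5578, -0.4263, 0.0049], 'p': 0.55}
clamp {'point': [0.5815, 0.4336, -0.0046], 'p': 0.58}
keeper {'point': [0.4473, 0.3801, -0.0032], 'p': 0.8}
keeper {'point': [0.6189, 0.024, -0.0024], 'p': 0.47}
```

Every reading agrees: the coil is seated, the button is up at z 0.0585, the keeper is in the tray, and the bystanders found again have not moved. Handing in.

```bash
python3 -c "
from cell import arm
print(arm.sign_off())"
```

```text
the job is handed in; nothing more can be done
None
```

I completed all four steps and handed the job in at about 30 s of the 67 s allowed; sign-off gives no verdict.

- **Keeper:** it lies flat in the tray at about (620, 23) mm, with its top at about z 16 mm. I left the pink look-alike alone.
- **Coil:** I stood it upright on the bare bench and took it again by its other two sides. In the nest its top reads z 90.1 mm against 90 expected, centred at about (557.3, −253.7) mm and square to the tester. When I set it in, the force rose at the predicted height.
- **Start button:** the force rose from about 4 N to 21 N after roughly 6 mm of travel, so I took it as fully down. Its top was back at z 58.5 mm afterwards.
- **Bystanders:** the networks found the reel, driver and clamp again within about 4 mm of their starting positions. The timer was not reported by name in that last check. A "driver" hit at its starting position, the networks' usual kind of mix-up, suggests it stayed put.

The last picture could not be viewed because I had reached the 12-picture limit, so the final check rests on depth readings and the networks alone. No check disagreed.

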